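# Click the stock counter on to full

### The arm

A 6-joint arm with a two-finger parallel gripper is mounted at the origin on the work surface. World frame = base frame: x ahead of the robot, y to its left, z up, the work surface at z = 0. Lengths are in m, angles in degrees, forces in N, time in s.
With the tool pointing down it reaches from about 0.25 to 0.725 m from the base axis. Payload 9.7 kg.
Tool frame: the origin (TCP) lies at the very end of the fingers, on their centre line; the grasp point (between the pads) lies 19 mm behind it; x points along the fingers, z is the direction in which the jaws open and shut, and the axes are right-handed (so a half turn about x gives the same grasp; the last joint's range is limited). The gripper opens to 85 mm and grips with 20 to 120 N. Pads are 22 mm wide; open, the fingers measure 114 mm over their backs; the gripper's body (76 mm by 85 mm) begins 54 mm behind the grasp point. The pads swing forward as they close: fully open they stand 13 mm farther back than shut.
Start: joints at [-76.318, 4.979, 10.078, 95.1, 0, 90], TCP at [0.13, -0.534, 0.231] pointing down, gripper open.
Joint ranges: [-179.16, 179.16], [-48.56, 103.87], [-65.8, 70.77], [-126.05, 130.52], [-82.76, 87.17], [-180, 180]. Speed limits (degrees/s): [127.2, 127.2, 147.25, 180, 180, 180].

### API

Orientations are given as [roll, pitch, yaw] about the fixed x, y, z axes, in that order (R = Rz(yaw) Ry(pitch) Rx(roll)).
In Python, from workcell import sensors, vision, job_done gives the robot as it stands.
- The arm moves only by the tool carry_out, never from a script. Its argument "increments" is a list of rows, each a list of 7 numbers: the turn, a rotation vector about the tool's x, y, z in degrees, then the shift along the tool's x, y, z in mm, then the opening in per cent of the stroke, from 0 (shut) to 100 (fully open). A call has 1 to 12 rows; each row shifts and turns the commanded pose from where the row before left it, along the tool's axes as they then stand; what a row does not reach is not made up. A row lasts 1/8 s, in which the tool goes at most 62.5 mm and 10.7 degrees, less where a joint would pass 70% of its speed; a pose out of reach is approached as far as the arm can. A call is refused whole if a number of a shift passes 62.5 or a number of a turn 10.7, either way. A call with a gripper value outside its range is refused whole. The fingers move at their own pace and stop on an object; "squeeze" is the grip in N (left out, the last holds). Time passes only in rows, so rows that do not move let the fingers close. It gives the time, the measured TCP pose, the force and the opening at its end, in the units of the state.
- sensors.get_obs(): the state, without advancing time (a new reading comes with each control period).
- vision.camera(name): name is "side" or "top" or "wrist"; returns the picture (420x560x3 uint8, red, green, blue); there is no depth.
- vision.calibration(name): a dict with "camera_matrix" (3x3 intrinsics, pixels), "dist" ([k1, k2, p1, p2, k3] as OpenCV has them; the pictures are not rectified), "extrinsics" (4x4, takes a point from world to camera coordinates); the wrist camera has in their place "mount" (4x4, takes a point from camera to tool coordinates, whose origin is the TCP and whose axes are the tool frame's). Camera axes: x right, y up, looking along -z (the intrinsics and any distortion apply to the point x, -y, -z); pixel columns grow to the right and rows downward; lengths in m; the calibration is good to about 2 mm. A picture is of the moment at which its call begins: read the wrist's pose just before it. calibration takes no time and is no camera call.
- job_done(): hands the job in, once; it reports no verdict.
The state is a dict: "time": time; "q": joint angles; "qd": joint speeds; "joint_efforts": joint torques, N m; "ee_pos": TCP position; "tcp_rot": TCP orientation; "wrist_force": force on the tool from outside, world axes, zero at the start; "torque": the same for the moment, N m; "opening": finger opening in m.
Only numpy, scipy, OpenCV 4.12 (cv2) and the standard library are available. Lean on these libraries where they do the work, as an engineer would, in place of code of your own. Each camera call takes 0.05 s, during which the arm holds its last target.

### The job

A delivery of fittings has been put away: bring the grey stock counter up to full. With a fingertip, gently flick the edge of its star wheel clockwise (seen from above), click by click, until the yellow tooth rests in the notch at the red pointer, letting the wheel come to rest for a moment in each of the last two notches on the way and never running past the pointer. Pinch or pick up nothing, and leave the blue counter and the loose fittings as they are.

Things in the scene. Friction and masses are not known exactly. Their poses are not given: they have to be found in the camera images.
- counter: GREY stock counter, screwed to the bench; origin on the bench under the wheel's axis, x towards its red pointer, z up (fixed, does not turn with the wheel). Steel base plate 200 x 120 x 8 mm, from x = -85 to +115 mm; square casing 106 mm wide, its top 30 mm above the bench; pointer post 30 mm wide at x = 90 to 112 mm, 64 mm high at most.
- counter_axis (a point): Centre of the top face of the grey counter's black star wheel, on its vertical axis, 56 mm above the bench; axes as the counter. The wheel lies flat: disc of 44 mm radius with eight radial teeth every 45 degrees, 10 mm thick, ends 76 mm from the axis; disc and teeth span heights 34 to 56 mm. Metal hub button in the middle, 20 mm radius, top at 61 mm.
- counter_tooth (a point): Outer end, top edge, of the grey counter's one YELLOW tooth (the other seven are black), 76 mm from the axis, 56 mm above the bench; turns with the wheel, x axis outwards along the tooth. Gaps between teeth, outside the disc, are open from above: 43 mm wide at 70 mm radius, 28 mm at 50 mm; under them lie only the base plate and the casing's corners (30 mm high).
- counter_pointer (a point): Tip of the grey counter's red pointer, 77 mm from the wheel's axis along the counter's x, 61 mm above the bench. With the wheel at rest in a notch one tooth always points at it.
- counter_wheel (a joint): Grey counter's wheel, rad, grows clockwise seen from above; 0 = yellow tooth at the pointer. A notch every 0.785 rad; let go, it runs into the nearest notch; the tipping point is half-way. Turning it takes 2 to 5 N at a tooth's end. Starts at rest 3, 4 or 5 clicks short (-2.36, -3.14, -3.93). Stops at -4.4 and +1.88.
- spare_axis (a point): Centre of the top face of the wheel of the BLUE counter, built like the grey one and with the same axes, but with a white tooth in place of the yellow. Bystander: its wheel must not be turned.
- spare_tooth (a point): Outer end of the blue counter's white tooth, top edge, 76 mm from its wheel's axis.
- tee_mid (a point): Middle of a loose steel pipe tee, 74 mm long, 40 mm wide, 55 mm high, 20 mm above the bench. Bystander.
- valve_mid (a point): Middle of the body of a loose brass ball valve with a green lever, 64 mm long body, 42 mm wide, 59 mm high, lever reaching 51 mm to its x; 21 mm above the bench. Bystander.
- regulator_mid (a point): Middle of the flange of a loose aluminium pressure regulator, 76 mm across, 92 mm high; 26 mm above the bench. Bystander.
Things that resemble listed ones, but are neither listed nor needed, are in the scene too. Leave any brown, green or orange look-alike of the counter alone.

How it is judged (in metres and radians):
On the way, in this order (a step that is already met when the one before it is completed fails the run):
1. the grey counter's wheel rests in the notch two clicks before the pointer (value of joint counter_wheel between -1.77 and -1.37 rad and velocity of joint counter_wheel between -0.3 and 0.3 rad/s), for 0.2 s.
2. then it rests in the notch one click before the pointer (value of joint counter_wheel between -0.985 and -0.585 rad and velocity of joint counter_wheel between -0.3 and 0.3 rad/s), for 0.2 s.
3. then the yellow tooth rests at the pointer (value of joint counter_wheel between -0.15 and 0.15 rad and velocity of joint counter_wheel between -0.3 and 0.3 rad/s), for 0.2 s.
At the end, for the whole second after the job is handed in: The grey counter's wheel is at rest with its yellow tooth in the notch at the red pointer (within 0.12 rad); the blue counter's white tooth is within 20 mm, and each loose fitting within 15 mm, of where it started (value of joint counter_wheel between -0.12 and 0.12 rad and velocity of joint counter_wheel between -0.1 and 0.1 rad/s and distance of spare_tooth from where it was at the start of the episode below 0.02 m and distance of each of tee_mid, valve_mid, regulator_mid from where it was at the start of the episode below 0.015 m); the robot touches nothing.
It fails at once if the wheel is run past the pointer, over the next tipping point (value of joint counter_wheel above 0.45 rad).
It fails at once if the blue counter's wheel is turned (distance of spare_tooth from where it was at the start of the episode above 0.03 m).
It fails at once if a loose fitting is shifted or picked up (distance of any of tee_mid, valve_mid, regulator_mid from where it was at the start of the episode above 0.02 m).
It fails at once if the grey counter is pinched or pressed hard instead of being flicked gently (contact force between the fingers and counter above 30 N).
It also fails if it takes over 51 s, if anything falls off the work surface, if the arm or the gripper's body presses on something with over 40 N, if the wrist force passes 120 N, or if a joint passes its speed limit or range.

## Working session

There is one attempt and no reset: what is moved stays moved. The work goes in short steps, Python scripts to look and compute and a tool call to move; the robot and the scene stay as the last step left them, time stands still between calls to the robot, and variables do not carry over. Pictures are saved under pics/ and viewed, and the job is handed in when it is done.

Besides the shell and the picture viewer there is one more tool, called after "Call:" in YAML: its name, and indented under it one key for each argument. carry_out: Moves the arm, as the interface text tells. Its arguments: {"type":"object","properties":{"increments":{"type":"array"},"squeeze":{"type":"number"}},"required":["increments"]}

```bash
ls; mkdir -p pics
python3 - <<'E'
from workcell import sensors, vision
import cv2
print(sensors.get_obs())
for n in ("side","top","wrist"):
    im=vision.camera(n); cv2.imwrite(f"pics/{n}0.png",im[:,:,::-1])
    print(n,vision.calibration(n))
E
```

```text
pics
{'time': 0.0, 'q': array([-7.63172337e+01,  5.01210227e+00,  1.00328268e+01,  9.50971901e+01,
       -2.01035670e-04,  9.00003966e+01]), 'qd': array([ 0.01490053,  0.05566387, -0.07021063,  0.02314669, -0.00621095,
       -0.01045207]), 'joint_efforts': array([-1.56216105e-03, -5.20387781e+01,  4.64800465e+01,  1.62114197e-02,
        2.53583727e-05, -4.87468071e-06]), 'ee_pos': array([ 0.13004716, -0.53417734,  0.23055886]), 'tcp_rot': array([-179.84896751,   89.92353416,  103.83340233]), 'wrist_force': array([ 0.11963613, -0.14057939, -0.90465887]), 'torque': array([ 0.02259547,  0.02711733, -0.0595418 ]), 'opening': 0.08528454141371952}
side {'camera_matrix': array([[543.96283517,   0.        , 279.46074375],
       [  0.        , 543.96283517, 214.60528316],
       [  0.        ,   0.        ,   1.        ]]), 'dist': array([0.00272455, 0.        , 0.        , 0.        , 0.        ]), 'extrinsics': array([[-0.81625129, -0.57744596,  0.01702921,  0.32058995],
       [ 0.39928815, -0.54262182,  0.73900645, -0.28969932],
       [-0.41749587,  0.61001453,  0.67348309, -1.104546
[... 488 characters left out ...]
0.99820119, -1.17569083],
       [ 0.        ,  0.        ,  0.        ,  1.        ]])}
wrist {'camera_matrix': array([[317.62281493,   0.        , 278.3810012 ],
       [  0.        , 317.62281493, 207.04159903],
       [  0.        ,   0.        ,   1.        ]]), 'dist': array([-0.06615243,  0.        ,  0.        ,  0.        ,  0.        ]), 'mount': array([[ 2.72502693e-04,  2.99574776e-01, -9.54072785e-01,
        -1.42785176e-01],
       [ 1.20964249e-03,  9.54072024e-01,  2.99574882e-01,
         7.59146512e-02],
       [ 9.99999231e-01, -1.23572194e-03, -1.02391182e-04,
         4.48724841e-04],
       [ 0.00000000e+00,  0.00000000e+00,  0.00000000e+00,
         1.00000000e+00]])}
```

View pics/top0.png

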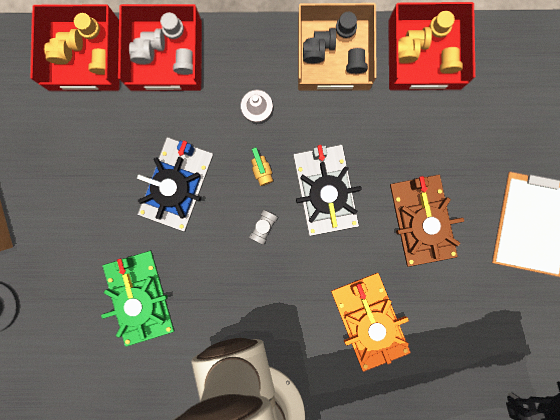

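View pics/side0.png

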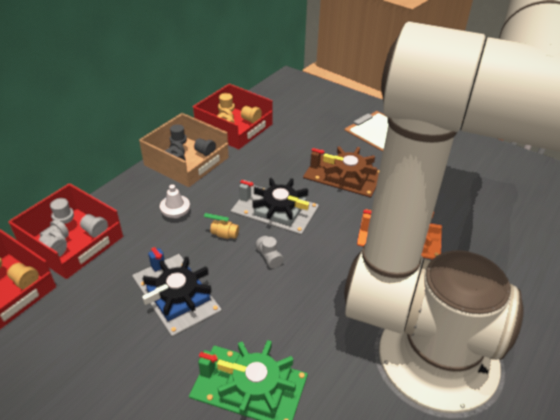

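View pics/wrist0.png

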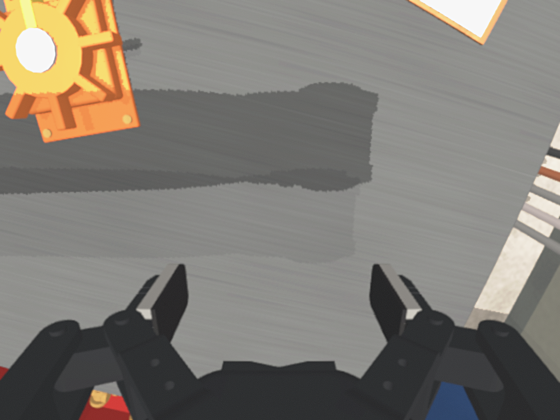

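```bash
cat > h.py <<'E'
import numpy as np, cv2
from workcell import sensors, vision
def ray(n,uv):
    c=vision.calibration(n)
    p=cv2.undistortPoints(np.array([[uv]],float),c["camera_matrix"],c["dist"])[0,0]
    E=c["extrinsics"]; R=E[:3,:3]; o=-R.T@E[:3,3]
    return o,R.T@np.array([p[0],-p[1],-1])
def at(n,uv,z):
    o,d=ray(n,uv); return o+d*(z-o[2])/d[2]
def proj(n,P):
    c=vision.calibration(n);E=c["extrinsics"];q=E[:3,:3]@np.array(P,float)+E[:3,3]
    return cv2.projectPoints(np.array([[q[0],-q[1],-q[2]]]),np.zeros(3),np.zeros(3),c["camera_matrix"],c["dist"])[0][0,0]
def crop(n,x0,y0,x1,y1,f,name):
    im=vision.camera(n)[y0:y1,x0:x1,::-1]
    cv2.imwrite("pics/"+name,cv2.resize(im,None,fx=f,fy=f,interpolation=cv2.INTER_CUBIC))
E
python3 - <<'E'
from h import *
crop("top",280,130,380,250,5,"ct.png")
crop("side",220,160,330,240,6,"cs.png")
E
```

```text
(no output)
```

View pics/ct.png

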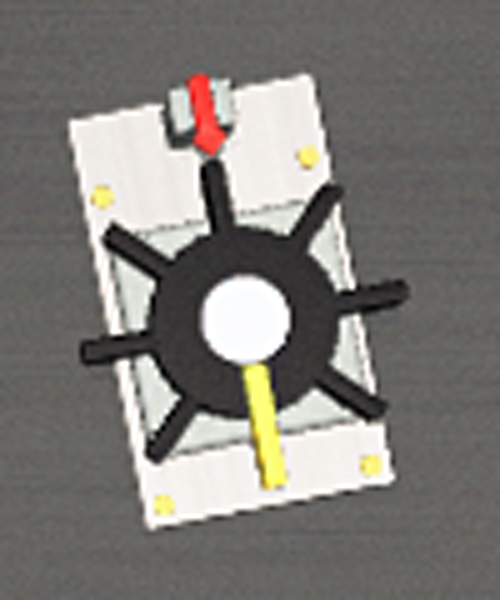

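View pics/cs.png

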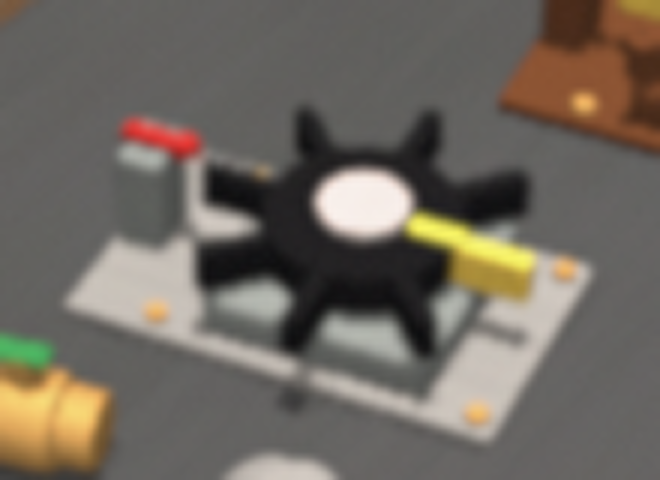

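Run:
```python
from h import *
o1,d1=ray("top",(329.0,193.9)); o2,d2=ray("side",(280.5,194.0))
A=np.stack([d1,-d2],1); t=np.linalg.lstsq(A,o2-o1,rcond=None)[0]; print("tri",o1+t[0]*d1,o2+t[1]*d2)
a=at("top",(329.0,193.9),.061); p=at("top",(321.6,161.2),.061); y=at("top",(280+274/5,130+487/5),.056)
print(a,at("side",(280.5,194.),.061),p,y)
for v in(p-a,a-y): print(np.degrees(np.arctan2(v[1],v[0])),np.hypot(v[0],v[1]))
# base plate corners at z .008
for c in [(73,120),(312,73),(395,480),(150,528)]: print(at("top",(280+c[0]/5,130+c[1]/5),.008))
for n,uv,z in (("valve",(262,170),.03),("tee",(263,227),.03),("reg",(256,105),.05)): print(n,at("top",uv,z))
```

```text
tri [ 0.512762   -0.17534754  0.05715616] [ 0.51413366 -0.17447183  0.0572152 ]
[ 0.51238438 -0.17501521  0.061     ] [ 0.51160602 -0.17076786  0.061     ] [ 0.58725507 -0.15843409  0.061     ] [ 0.43643858 -0.18831802  0.056     ]
12.487370659844862 0.07668476571453996
9.935247798469485 0.0771020753352421
[ 0.61335757 -0.09782359  0.008     ]
[ 0.63584379 -0.21195385  0.008     ]
[ 0.44135887 -0.25014101  0.008     ]
[ 0.41841971 -0.13431733  0.008     ]
valve [ 0.57166241 -0.02099451  0.03      ]
tee [ 0.43790415 -0.0238412   0.03      ]
reg [ 0.72065413 -0.00743344  0.05      ]
```

```bash
cat >> h.py <<'E'
from scipy.spatial.transform import Rotation as Ro
AX=np.array([0.513,-0.1742]); HD=np.radians(11.0)
ex=np.array([np.cos(HD),np.sin(HD)]); 
rad=-ex; cw=np.array([-ex[1],ex[0]])   # robot side: clockwise motion = +y side
def P(s,r,z): return np.r_[AX+r*rad+s*cw,z]
def state():
    o=sensors.get_obs(); R=Ro.from_euler("xyz",o["tcp_rot"],degrees=True).as_matrix(); return o,o["ee_pos"],R
def goal(s,r,z):
    o,p,R=state()
    zt=np.r_[ex,0]; zt=zt if zt@R[:,2]>0 else -zt
    xt=np.array([0,0,-1.]); Rg=np.stack([xt,np.cross(zt,xt),zt],1)
    rv=Ro.from_matrix(R.T@Rg).as_rotvec(degrees=True)
    print("t",o["time"],"pos",p.round(4),"q",o["q"].round(1),"F",o["wrist_force"].round(1))
    print("goal",P(s,r,z).round(4),"turn",rv.round(2),"shift now-axes",(1e3*R.T@(P(s,r,z)-p)).round(1),"goal-axes",(1e3*Rg.T@(P(s,r,z)-p)).round(1))
    print("Rg cw",(Rg.T@np.r_[cw,0]).round(2)); d=p[:2]-AX; print("s,r,z mm",(1e3*np.array([d@cw,d@rad,p[2]])).round(1))
E
python3 -c "
from h import *
goal(-26,74,0.15)" ; sed -i 's/def P(s,r,z): return/def P(s,r,z):\n    s,r=s\/1e3,r\/1e3; return/' h.py; python3 -c "
from h import *
goal(-26,74,0.15);print(state()[2].round(2))"
```

```text
t 0.25 pos [ 0.1301 -0.5343  0.2309] q [-76.3   5.   10.1  95.1   0.   90. ] F [ 0.2 -0.1  0.2]
goal [-67.1664 -39.8164   0.15  ] turn [-8.732e+01 -3.000e-02 -3.000e-02] shift now-axes [ 6.66000e+01 -7.46780e+04  2.22506e+04] goal-axes [    80.9 -25719.6 -73555.4]
Rg cw [0. 1. 0.]
s,r,z mm [-280.4  444.6  230.9]
t 0.25 pos [ 0.1301 -0.5343  0.2309] q [-76.3   5.   10.1  95.1   0.   90. ] F [ 0.2 -0.1  0.2]
goal [ 0.4453 -0.2138  0.15  ] turn [-8.732e+01 -3.000e-02 -3.000e-02] shift now-axes [  81.1  382.1 -236.8] goal-axes [ 80.9 254.4 370.6]
Rg cw [0. 1. 0.]
s,r,z mm [-280.4  444.6  230.9]
[[-0.    0.97  0.24]
 [ 0.    0.24 -0.97]
 [-1.    0.   -0.  ]]
```

Call:
carry_out:
  increments:
    - [0,0,0,0,31.8,-19.7,0]
    - [0,0,0,0,31.8,-19.7,0]
    - [0,0,0,0,31.8,-19.7,0]
    - [0,0,0,0,31.8,-19.7,0]
    - [0,0,0,0,31.8,-19.7,0]
    - [0,0,0,0,31.8,-19.7,0]
    - [0,0,0,0,31.8,-19.7,0]
    - [0,0,0,0,31.8,-19.7,0]
    - [0,0,0,0,31.8,-19.7,0]
    - [0,0,0,0,31.8,-19.7,0]
    - [0,0,0,0,31.8,-19.7,0]
    - [0,0,0,0,31.8,-19.7,0]
  squeeze: 20

```text
time: 1.75
ee_pos: [0.4457, -0.2134, 0.2313]
tcp_rot: [46.1, 90.0, -30.3]
wrist_force: [-0.0, 0.0, 0.1]
opening: -0.0002
```

Call:
carry_out:
  increments:
    - [-9.7,0,0,0,0,0,0]
    - [-9.7,0,0,0,0,0,0]
    - [-9.7,0,0,0,0,0,0]
    - [-9.7,0,0,0,0,0,0]
    - [-9.7,0,0,0,0,0,0]
    - [-9.7,0,0,0,0,0,0]
    - [-9.7,0,0,0,0,0,0]
    - [-9.7,0,0,0,0,0,0]
    - [-9.7,0,0,0,0,0,0]
    - [0,0,0,0,0,0,0]
    - [0,0,0,0,0,0,0]

```text
time: 3.12
ee_pos: [0.4449, -0.2144, 0.2312]
tcp_rot: [140.0, 90.0, 150.8]
wrist_force: [0.7, 0.1, -0.3]
opening: -0.0001
```

```bash
python3 -c "
from h import *
goal(-26,74,0.15);print(sensors.get_obs()['opening'])
cv2.imwrite('pics/w1.png',vision.camera('wrist')[:,:,::-1]); cv2.imwrite('pics/t1.png',vision.camera('top')[:,:,::-1])
goal(-26,74,0.1)"
```

```text
t 3.125 pos [ 0.4449 -0.2144  0.2312] q [-25.7  -2.7   2.3  95.    0.   53.5] F [ 0.7  0.1 -0.3]
goal [ 0.4453 -0.2138  0.15  ] turn [-0.23 -0.   -0.  ] shift now-axes [81.2  0.5  0.5] goal-axes [81.2  0.5  0.5]
Rg cw [0. 1. 0.]
s,r,z mm [-26.5  74.5 231.2]
-0.00013331167963339118
t 3.225 pos [ 0.4449 -0.2144  0.2313] q [-25.7  -2.7   2.3  95.    0.   53.4] F [0.2 0.1 0.3]
goal [ 0.4453 -0.2138  0.1   ] turn [-0.16 -0.   -0.  ] shift now-axes [131.3   0.5   0.5] goal-axes [131.3   0.5   0.5]
Rg cw [0. 1. 0.]
s,r,z mm [-26.5  74.5 231.3]
```

View pics/w1.png

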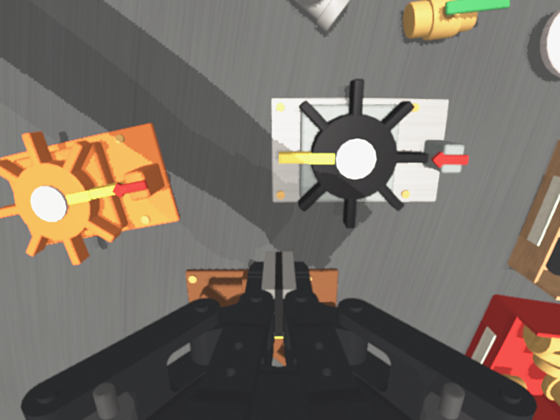

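```bash
cat >> h.py <<'E'
def wat(uv,z):
    o,p,R=state(); c=vision.calibration("wrist"); M=c["mount"]
    q=cv2.undistortPoints(np.array([[uv]],float),c["camera_matrix"],c["dist"])[0,0]
    d=R@M[:3,:3]@np.array([q[0],-q[1],-1]); o=p+R@M[:3,3]
    return o+d*(z-o[2])/d[2]
E
python3 -c "
from h import *
a=wat((356,159),.061);p=wat((433,159),.061);y=wat((279,157.5),.056);print(a,p,y)
for v in (p-a,a-y): print(np.degrees(np.arctan2(v[1],v[0])),np.hypot(*v[:2]))"
```

```text
[ 0.51468539 -0.17267823  0.061     ] [ 0.59135524 -0.15729353  0.061     ] [ 0.43962091 -0.18659511  0.056     ]
11.346380191334983 0.07819817718326669
10.503321100159194 0.07634366722031036
```

Call:
carry_out:
  increments:
    - [0,0,0,30,0.5,0,0]
    - [0,0,0,30,0,0,0]
    - [0,0,0,30,0,0,0]
    - [0,0,0,30,0,0,0]
    - [0,0,0,20,0,0,0]
    - [0,0,0,10,0,0,0]
    - [0,0,0,0,0,0,0]

```text
time: 4.1
ee_pos: [0.4447, -0.2138, 0.0811]
tcp_rot: [141.3, 90.0, 152.3]
wrist_force: [0.8, -0.3, -0.2]
opening: 0.0
```

```bash
python3 -c "
from h import *
goal(-26,74,0.042)
crop('side',200,120,360,240,5,'s2.png');cv2.imwrite('pics/w2.png',vision.camera('wrist')[:,:,::-1])"
```

```text
t 4.1 pos [ 0.4447 -0.2138  0.0811] q [-25.7  -3.  -14.6  78.4   0.   53.4] F [ 0.8 -0.3 -0.2]
goal [ 0.4453 -0.2138  0.042 ] turn [-0.06 -0.03 -0.03] shift now-axes [39.1 -0.1  0.7] goal-axes [39.1 -0.1  0.7]
Rg cw [0. 1. 0.]
s,r,z mm [-25.9  74.7  81.1]
```

View pics/s2.png

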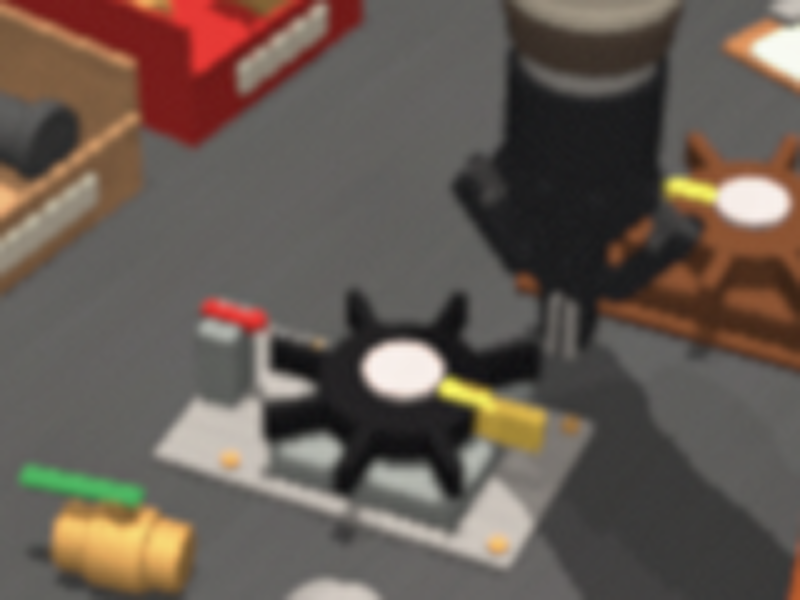

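View pics/w2.png

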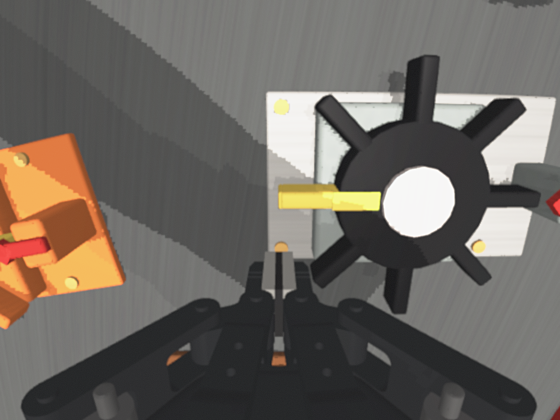

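Call:
carry_out:
  increments:
    - [0,0,0,10,0,0,0]
    - [0,0,0,10,0,0,0]
    - [0,0,0,10,0,0,0]
    - [0,0,0,9,0,0,0]
    - [0,0,0,0,0,0,0]

```text
time: 4.82
ee_pos: [0.4443, -0.2137, 0.0413]
tcp_rot: [143.6, 89.9, 154.6]
wrist_force: [0.8, -0.3, -0.3]
opening: -0.0003
```

Call:
carry_out:
  increments:
    - [0,0,0,0,4,0,0]
    - [0,0,0,0,5,0,0]
    - [0,0,0,0,5,0,0]
    - [0,0,0,0,5,0,0]
    - [0,0,0,0,5,0,0]
    - [0,0,0,0,5,0,0]
    - [0,0,0,0,5,0,0]
    - [0,0,0,0,5,0,0]
    - [0,0,0,0,5,0,0]
    - [0,0,0,0,5,0,0]
    - [0,0,0,0,5,0,0]
    - [0,0,0,0,0,0,0]

```text
time: 6.32
ee_pos: [0.4345, -0.1606, 0.0423]
tcp_rot: [106.9, 90.0, 117.9]
wrist_force: [-0.2, -0.2, 0.7]
opening: -0.0002
```

```bash
python3 -c "
from h import *
goal(-26,74,0.042)
cv2.imwrite('pics/w3.png',vision.camera('wrist')[:,:,::-1])"
```

```text
t 6.325 pos [ 0.4345 -0.1606  0.0423] q [-20.3  -6.3 -22.   74.3   0.   58.7] F [-0.2 -0.2  0.7]
goal [ 0.4453 -0.2138  0.042 ] turn [ 0.01 -0.   -0.  ] shift now-axes [  0.3 -54.3   0.5] goal-axes [  0.3 -54.3   0.5]
Rg cw [0. 1. 0.]
s,r,z mm [28.3 74.5 42.3]
```

View pics/w3.png

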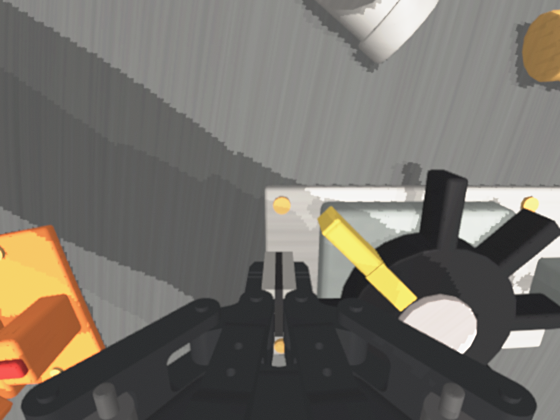

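Call:
carry_out:
  increments:
    - [0,0,0,-20,0,0,0]
    - [0,0,0,-20,0,0,0]
    - [0,0,0,0,-18,0,0]
    - [0,0,0,0,-18,0,0]
    - [0,0,0,0,-18,0,0]
    - [0,0,0,0,0,0,0]
    - [0,0,0,14,0,0,0]
    - [0,0,0,14,0,0,0]
    - [0,0,0,12,0,0,0]
    - [0,0,0,0,0,0,0]

```text
time: 7.62
ee_pos: [0.4441, -0.2133, 0.0409]
tcp_rot: [143.2, 89.9, 154.2]
wrist_force: [-0.3, -0.1, 0.8]
opening: 0.0001
```

Call:
carry_out:
  increments:
    - [0,0,0,0,4,0,0]
    - [0,0,0,0,5,0,0]
    - [0,0,0,0,5,0,0]
    - [0,0,0,0,5,0,0]
    - [0,0,0,0,5,0,0]
    - [0,0,0,0,5,0,0]
    - [0,0,0,0,5,0,0]
    - [0,0,0,0,5,0,0]
    - [0,0,0,0,5,0,0]
    - [0,0,0,0,5,0,0]
    - [0,0,0,0,5,0,0]
    - [0,0,0,0,0,0,0]

```text
time: 9.12
ee_pos: [0.4345, -0.1606, 0.0423]
tcp_rot: [105.9, 90.0, 116.9]
wrist_force: [0.5, -0.2, 0.4]
opening: -0.0003
```

```bash
python3 -c "
from h import *
goal(-26,74,0.042)
crop('side',200,120,360,240,5,'s4.png')
cv2.imwrite('pics/w4.png',vision.camera('wrist')[:,:,::-1])"
```

```text
t 9.125 pos [ 0.4345 -0.1606  0.0423] q [-20.3  -6.3 -22.   74.3   0.   58.7] F [ 0.5 -0.2  0.4]
goal [ 0.4453 -0.2138  0.042 ] turn [ 0.01 -0.   -0.  ] shift now-axes [  0.3 -54.3   0.4] goal-axes [  0.3 -54.3   0.5]
Rg cw [0. 1. 0.]
s,r,z mm [28.3 74.5 42.3]
```

View pics/w4.png

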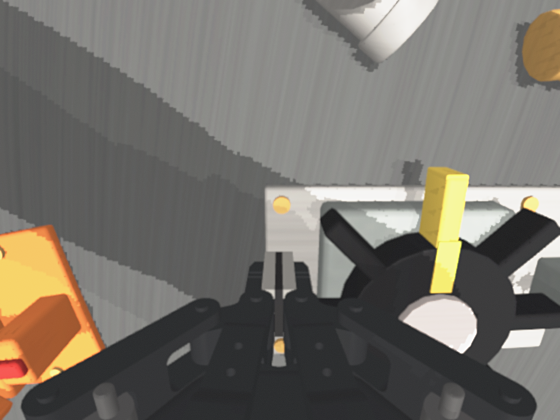

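View pics/s4.png

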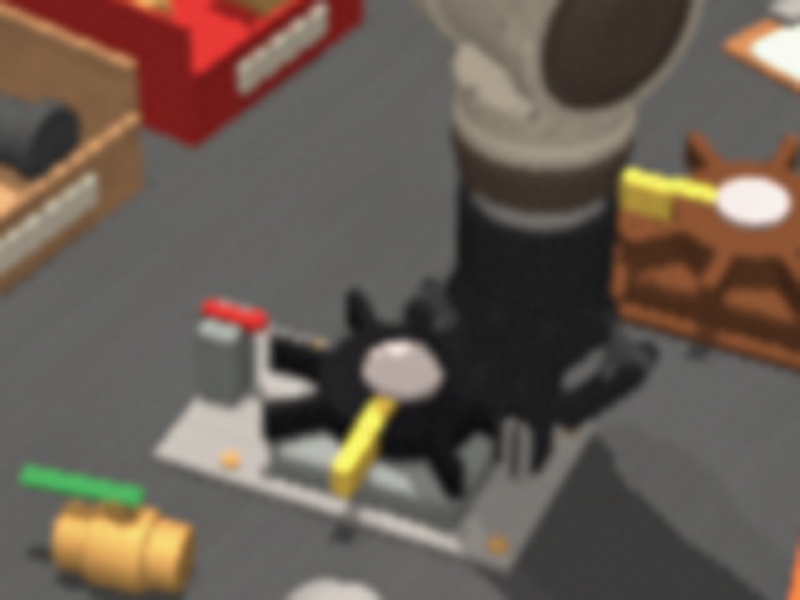

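Two clicks done: the yellow tooth (wrist view 446,175) now points at -90°, at rest with the finger clear. I'll repeat this for the third click.

Call:
carry_out:
  increments:
    - [0,0,0,0,0,0,0]
    - [0,0,0,-20,0,0,0]
    - [0,0,0,-20,0,0,0]
    - [0,0,0,0,-18,0,0]
    - [0,0,0,0,-18,0,0]
    - [0,0,0,0,-18,0,0]
    - [0,0,0,0,0,0,0]
    - [0,0,0,14,0,0,0]
    - [0,0,0,14,0,0,0]
    - [0,0,0,12,0,0,0]
    - [0,0,0,0,0,0,0]

```text
time: 10.6
ee_pos: [0.4441, -0.2133, 0.0409]
tcp_rot: [143.3, 89.9, 154.3]
wrist_force: [-0.6, 0.8, 0.1]
opening: -0.0002
```

Call:
carry_out:
  increments:
    - [0,0,0,0,4,0,0]
    - [0,0,0,0,5,0,0]
    - [0,0,0,0,5,0,0]
    - [0,0,0,0,5,0,0]
    - [0,0,0,0,5,0,0]
    - [0,0,0,0,5,0,0]
    - [0,0,0,0,5,0,0]
    - [0,0,0,0,5,0,0]
    - [0,0,0,0,5,0,0]
    - [0,0,0,0,5,0,0]
    - [0,0,0,0,5,0,0]
    - [0,0,0,0,0,0,0]

```text
time: 12.1
ee_pos: [0.4345, -0.1606, 0.0423]
tcp_rot: [24.2, 90.0, 35.2]
wrist_force: [0.8, -0.4, -0.9]
opening: -0.0001
```

```bash
python3 -c "
from h import *
goal(-26,74,0.042)
cv2.imwrite('pics/w5.png',vision.camera('wrist')[:,:,::-1])"
```

```text
t 12.1 pos [ 0.4345 -0.1606  0.0423] q [-20.3  -6.3 -22.   74.3   0.   58.7] F [ 0.8 -0.4 -0.9]
goal [ 0.4453 -0.2138  0.042 ] turn [ 0.01  0.   -0.  ] shift now-axes [  0.3 -54.3   0.4] goal-axes [  0.3 -54.3   0.4]
Rg cw [0. 1. 0.]
s,r,z mm [28.3 74.4 42.3]
```

View pics/w5.png

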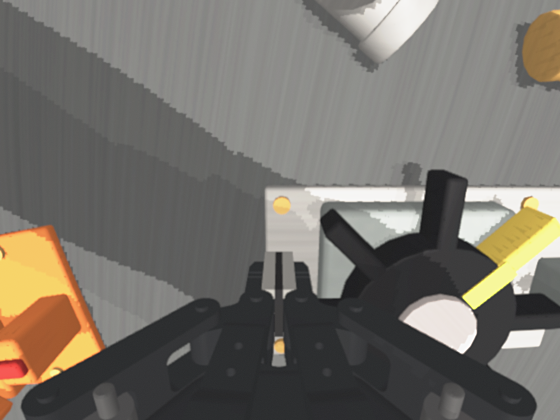

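The third click worked: the yellow tooth (540,220) is one notch before the pointer. I'll make the last click a bit slower.

Call:
carry_out:
  increments:
    - [0,0,0,0,0,0,0]
    - [0,0,0,-20,0,0,0]
    - [0,0,0,-20,0,0,0]
    - [0,0,0,0,-18,0,0]
    - [0,0,0,0,-18,0,0]
    - [0,0,0,0,-18,0,0]
    - [0,0,0,0,0,0,0]
    - [0,0,0,14,0,0,0]
    - [0,0,0,14,0,0,0]
    - [0,0,0,12,0,0,0]
    - [0,0,0,0,0,0,0]

```text
time: 13.52
ee_pos: [0.4441, -0.2133, 0.0409]
tcp_rot: [143.3, 89.9, 154.3]
wrist_force: [0.7, 1.1, -0.4]
opening: -0.0001
```

Call:
carry_out:
  increments:
    - [0,0,0,0,4,0,0]
    - [0,0,0,0,4,0,0]
    - [0,0,0,0,4,0,0]
    - [0,0,0,0,4,0,0]
    - [0,0,0,0,4,0,0]
    - [0,0,0,0,4,0,0]
    - [0,0,0,0,4,0,0]
    - [0,0,0,0,4,0,0]
    - [0,0,0,0,3,0,0]
    - [0,0,0,0,3,0,0]
    - [0,0,0,0,3,0,0]
    - [0,0,0,0,3,0,0]

```text
time: 15.02
ee_pos: [0.4363, -0.1704, 0.0422]
tcp_rot: [116.6, 90.0, 127.6]
wrist_force: [0.2, -1.0, -0.3]
opening: 0.0005
```

Call:
carry_out:
  increments:
    - [0,0,0,0,3,0,0]
    - [0,0,0,0,3,0,0]
    - [0,0,0,0,3,0,0]
    - [0,0,0,0,1,0,0]
    - [0,0,0,0,0,0,0]
    - [0,0,0,0,0,0,0]
    - [0,0,0,0,0,0,0]

```text
time: 15.9
ee_pos: [0.4346, -0.161, 0.0423]
tcp_rot: [176.4, 90.0, -172.7]
wrist_force: [0.0, 0.4, 0.2]
opening: 0.0001
```

```bash
python3 -c "
from h import *
goal(-26,74,0.042)
cv2.imwrite('pics/w6.png',vision.camera('wrist')[:,:,::-1])"
```

```text
t 15.9 pos [ 0.4346 -0.161   0.0423] q [-20.3  -6.2 -22.   74.3  -0.   58.7] F [0.  0.4 0.2]
goal [ 0.4453 -0.2138  0.042 ] turn [-0.02 -0.   -0.  ] shift now-axes [  0.3 -53.9   0.5] goal-axes [  0.3 -53.9   0.5]
Rg cw [0. 1. 0.]
s,r,z mm [27.9 74.5 42.3]
```

View pics/w6.png

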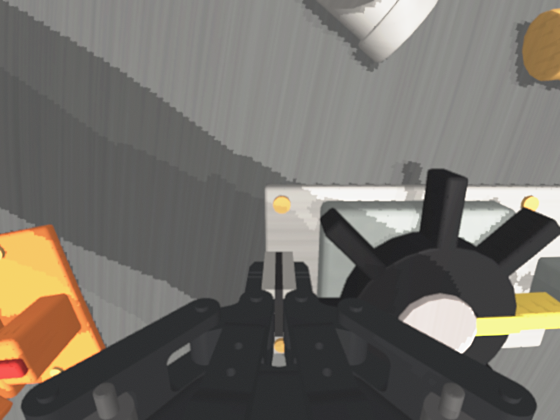

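Yellow now points at the pointer (530,310). I'll lift clear and do a final check.

Call:
carry_out:
  increments:
    - [0,0,0,-15,0,0,0]
    - [0,0,0,-20,0,0,0]
    - [0,0,0,-30,0,0,0]
    - [0,0,0,-30,0,0,0]
    - [0,0,0,-30,0,-30,0]
    - [0,0,0,0,0,-40,0]
    - [0,0,0,0,0,-20,0]
    - [0,0,0,0,0,0,0]
    - [0,0,0,0,0,0,0]

```text
time: 17.08
ee_pos: [0.3468, -0.1781, 0.1678]
tcp_rot: [-30.3, 89.9, -19.4]
wrist_force: [0.1, 0.3, -0.8]
opening: 0.0
```

```bash
python3 -c "
from h import *
goal(-26,74,0.042)
a=vision.camera('top')[:,:,::-1];cv2.imwrite('pics/t7.png',a)
cv2.imwrite('pics/c7.png',cv2.resize(a[130:250,130:380],None,fx=3.2,fy=3.2,interpolation=2))
crop('side',200,120,360,240,5,'s7.png')
b=cv2.imread('pics/top0.png');d=cv2.absdiff(a,b).max(2);print([(n,int(d[y0:y1,x0:x1].max())) for n,x0,y0,x1,y1 in(('blue',125,130,215,235),('valve',245,140,280,190),('tee',245,205,282,250),('reg',235,85,280,128))])"
```

```text
t 17.075 pos [ 0.3468 -0.1781  0.1678] q [-27.2 -17.9 -17.8  90.1   0.   51.8] F [ 0.1  0.3 -0.8]
goal [ 0.4453 -0.2138  0.042 ] turn [-0.02  0.05  0.03] shift now-axes [125.9 -53.7  89.8] goal-axes [125.8 -53.8  89.9]
Rg cw [0. 1. 0.]
s,r,z mm [ 27.8 163.9 167.8]
[('blue', 33), ('valve', 32), ('tee', 34), ('reg', 32)]
```

View pics/c7.png

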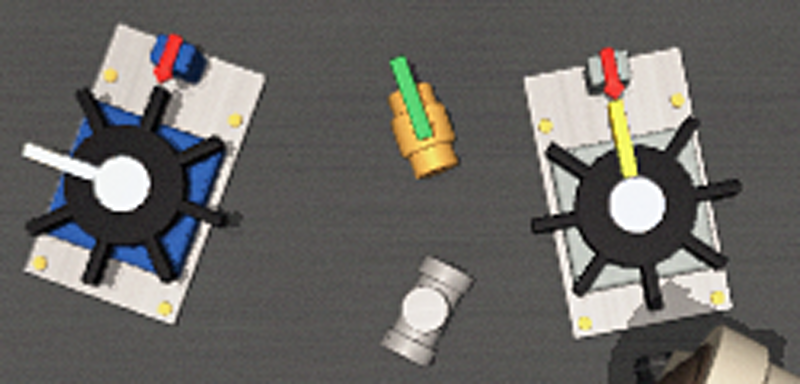

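View pics/s7.png

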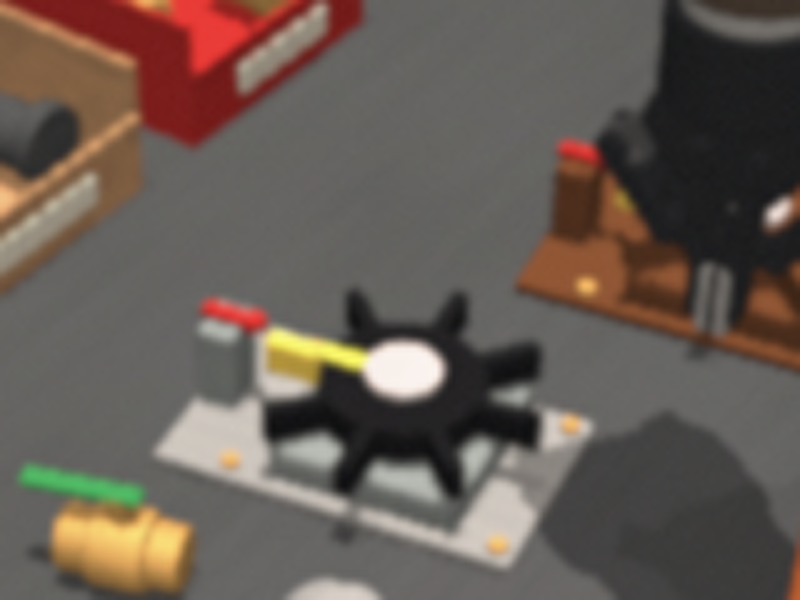

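The yellow tooth is at the red pointer, the bystanders haven't moved, and the arm is clear.

```bash
python3 -c "
from workcell import job_done
print(job_done())"
```

```text
the job is handed in; nothing more can be done
None
```

The grey counter is at full and the job is handed in; no verdict is reported back. I flicked its wheel clockwise four clicks with the shut fingertips. Between clicks I lifted the finger clear, so the wheel stood in each notch for over a second.

- **Wheel:** after every click the wrist picture showed it exactly one notch on. The final top and side views show the yellow tooth at the red pointer. I had no direct reading of the wheel's angle or of the force at the fingers.
- **Bystanders:** the blue counter, tee, valve and regulator look the same in the top view before and after, with only noise-level pixel differences.
- **Arm:** it ended about 0.17 m above the bench, clear of everything. Sensed wrist forces were within about 1 N of zero whenever I read them, at the end of each move. It took about 17 s of the 51 s allowed.
- **Measurement disagreement:** the top and wrist cameras placed the wheel's axis about 3 mm apart. That was well inside the roughly 9 mm of room the finger had, and no check failed.

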